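# Dry-lay four carved ornaments on two gilded panels

## Task

Dry-lay the four loose wooden ornaments on the two gilded panels, each lying flat and centred. On the round-arched panel, put the roundel on the bare white spot nearest the arched end and set the small domed boss on top of the roundel, in its middle. On the square-cornered panel, put the square tile on the middle bare spot and the bar on the bare spot between the tile and the raised ledge, lying parallel to the ledge; do not shift the pigment pot, the glass jar or the cork block, and let go of everything.

Things in the scene. Friction and masses are not known exactly. Their poses are not given: they have to be found in the camera images.
- arched_panel: Gilded panel, fixed flat on the bench, 236 x 130 mm, 18 mm thick; one short end is a half-round arch (radius 65 mm), the other straight. Origin at the underside, mid-length; z up, x along it towards the arch, y across. Three equal round bare white spots, 40 mm across, flush with the gold, at x = +60, 0, -60 mm (y = 0). +60 is nearest the arch.
- square_panel: Gilded panel, square corners, fixed flat on the bench, 236 x 130 mm, 18 mm thick. A wooden ledge crosses it at one short end (x = -104 to -116 mm), its top 30 mm above the bench. Origin: underside centre; z up, x along it away from the ledge, y across, parallel to the ledge. Three equal round bare white spots, 40 mm across, flush with the gold, at x = +60, 0, -60 mm (y = 0).
- roundel: Loose flat turned disc of pale wood, 60 mm in diameter, 12 mm thick, two fine ring lines on its flat top, about 30 g. Origin at the centre of its underside, z up. It starts on the bench.
- boss: Loose small round boss of pale wood, 36 mm in diameter, straight-sided for 15 mm and then domed, 27 mm high in all, flat underneath, about 18 g. Origin at the centre of its underside, z up. It starts on the bench.
- square_tile: Loose square ornament of pale wood rising in three steps: 36 x 36 mm base 10 mm high, then 26 mm square to 16 mm, then 14 mm square to 20 mm high, about 20 g. Origin at the centre of its underside, z up, x and y parallel to the base's sides. Its turn on the panel does not matter. It starts on the bench.
- bar: Loose straight bar of pale wood, 80 mm long, 18 mm wide, 14 mm high, with dark cross lines on top, about 20 g. Origin at the centre of its underside, x along its length, z up. It starts on the bench.
- pigment_pot: Bystander, loose: white ceramic pot, 40 mm in diameter, 35 mm high, terracotta-coloured top. Origin at the centre of its underside. To be left alone.
- glass_jar: Bystander, loose: amber glass jar with black cap, 38 mm in diameter, 45 mm high. Origin at the centre of its underside. To be left alone.
- cork_block: Bystander, loose: cork sanding block with a dark brown top, 34 x 44 mm, 25 mm high. Origin at the centre of its underside. To be left alone.
Not all that is in view belongs to the job. Leave any orange, pink or purple look-alike of the square_tile alone.

How it is judged:
By the outcome, as a careful person would: the job done as asked, in the order asked, and still so for the second after the job is handed in, with the robot touching nothing.
It also fails if it takes over 102 s, if anything falls off the work surface, if the arm or the gripper's body presses on something with over 40 N, if the wrist force passes 120 N, or if a joint passes its speed limit or range.

## Robot

A 6-joint arm with a two-finger parallel gripper is mounted at the origin on the work surface. World frame = base frame: x ahead of the robot, y to its left, z up, the work surface at z = 0. Lengths are in mm, angles in degrees, forces in N, time in s.
With the tool pointing down it reaches from about 350 to 875 mm from the base axis. Payload 4.2 kg.
Tool frame: the origin (TCP) lies between the finger pads; the fingertips stand 25 mm ahead of it and the grasp point (between the pads) lies 6 mm ahead of it (tcp_to_tips is the z of the fingertips in the tool frame, in mm); z points along the fingers, y is the line along which they close (so a half turn about z gives the same grasp; the last joint's range is limited). The gripper opens to 87 mm and grips with 3 to 60 N. Pads are 19 mm wide; open, the fingers measure 117 mm over their backs; the gripper's body (75 mm by 190 mm) begins 51 mm behind the grasp point.
Start: joints at [-54.397, 22.042, 0.453, 0, -68.411, -14.817], TCP at [221.822, -584.289, 247.55] pointing down, gripper open.
Joint ranges: [-179.83, 179.83], [-69.29, 118.12], [-61.27, 80.66], [-181.25, 117.63], [-171.15, -9.14], [-177.46, 177.46]. Speed limits (degrees/s): [159.86, 159.86, 180, 180, 180, 180].

## Interface

Orientations are given as [roll, pitch, yaw] about the fixed x, y, z axes, in that order (R = Rz(yaw) Ry(pitch) Rx(roll)).
In Python, from workcell import state, grab_frame, job_done, tcp_to_tips gives the robot as it stands.
- The arm moves only by the shell command python3 -m pendant 'ROWS'. ROWS is JSON, a list that holds one entry, the list of rows, each a list of 7 numbers: the shift along the tool's x, y, z as a fraction of full scale, then the turn, a rotation vector about the tool's x, y, z as a fraction of full scale, then the opening, from -1 (shut) to 1 (fully open). A call has 1 to 20 rows; each row shifts and turns the commanded pose from where the row before left it, along the tool's axes as they then stand; what a row does not reach is not made up. Full scale, the value 1, is 5 cm for a shift and 0.1 rad for a turn. A row lasts 1/10 s, in which the tool goes at most 50 mm and 8.59 degrees, less where a joint would pass 70% of its speed; a pose out of reach is approached as far as the arm can. A call with a number of a shift or a turn outside -1 to 1 is refused whole. A call with a gripper value outside its range is refused whole. The fingers move at their own pace and stop on an object; the grip force is fixed at half the most. Time passes only in rows, so rows that do not move let the fingers close. It gives the time, the measured TCP pose, the force, the opening and the grip force at its end, in the units of the state.
- state(): the state, without advancing time (a new reading comes with each control period).
- grab_frame(name): name is "scene" or "top"; returns a dict with "image" (420x560x3 uint8, red, green, blue), "fx", "fy", "cx", "cy" (pixels), "extrinsics" (4x4, takes a point from camera to world coordinates). Camera axes: x right, y down, z forward; pixel columns grow to the right and rows downward; lengths in mm; the calibration is good to about 2 mm. A picture is of the moment at which its call begins. There is no depth.
- job_done(): hands the job in; it is judged then, once.
The state is a dict: "clock": time; "q": joint angles; "qd": joint speeds; "joint_torque": joint torques, N m; "tool_pos": TCP position; "tool_rot": TCP orientation; "force": force on the tool from outside, world axes, zero at the start; "ft_torque": the same for the moment, N m; "opening": opening from 0.0 (shut) to 1.0 (fully open); "grasp_force": force on a finger pad.
Only numpy, scipy, OpenCV 4.12 (cv2) and the standard library are available. Lean on these libraries where they do the work, as an engineer would, in place of code of your own. Each camera call takes 0.05 s, during which the arm holds its last target. There are 200 camera calls.

## Working session

There is one attempt and no reset: what is moved stays moved. The work goes in short steps, Python scripts to look and compute and a shell command to move; the robot and the scene stay as the last step left them, time stands still between calls to the robot, and variables do not carry over. Pictures are saved under pics/ and viewed, at most 14 in all, crops included, and the job is handed in when it is done.

```bash
mkdir -p pics; ls
python3 - <<'E'
from workcell import state, grab_frame, tcp_to_tips
import cv2,numpy as np
print(state(),tcp_to_tips)
for n in("scene","top"):
    f=grab_frame(n); cv2.imwrite(f"pics/{n}0.png",cv2.cvtColor(f["image"],cv2.COLOR_RGB2BGR)); np.savez(f"{n}0.npz",**f)
    print(n,f["fx"],f["fy"],f["cx"],f["cy"],np.round(f["extrinsics"],3).tolist())
E
```

```text
pics
{'clock': 0.0, 'q': array([-5.43974097e+01,  2.20908743e+01,  3.79071880e-01, -2.97029995e-02,
       -6.84114776e+01, -1.48176833e+01]), 'qd': array([ 0.02894034,  0.09287284,  0.02874293, -0.05866062, -0.0122505 ,
       -0.05467396]), 'joint_torque': array([-1.41612112e-03, -3.90664494e+01,  1.87398630e+01,  4.21980947e+00,
        1.09929385e-02, -2.05235374e-04]), 'tool_pos': array([ 221.62240515, -583.7913499 ,  246.45167689]), 'tool_rot': array([ 1.79873760e+02, -4.85074531e-03, -1.59226046e+02]), 'force': array([-1.23151598, -0.33931885, -0.01119741]), 'ft_torque': array([-0.0383477 , -0.05281597,  0.0136444 ]), 'grasp_force': 0.0, 'opening': 1.001399778078823} 25.0
scene 541.1378305937138 541.1378305937138 281.6606726464079 207.47630261634833 [[-0.193, 0.815, -0.546, 1248.874], [0.981, 0.168, -0.096, 134.703], [0.013, -0.554, -0.832, 1170.613], [0.0, 0.0, 0.0, 1.0]]
top 496.2430595542677 496.2430595542677 284.90645684358026 213.42032906617916 [[-0.029, -0.994, 0.109, 353.426], [-1.0, 0.028, -0.004, 30.771], [0.001, -0.109, -0.994, 1402.578], [0.0, 0.0, 0.0, 1.0]]
```

View pics/scene0.png

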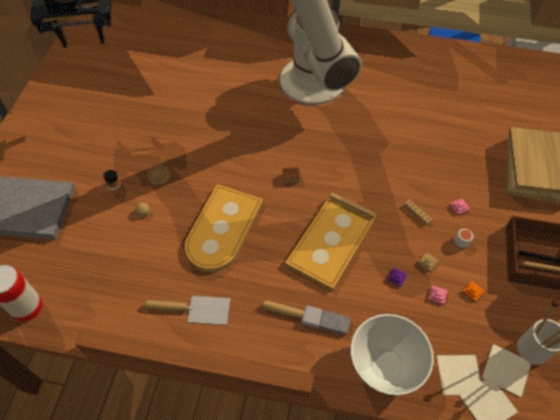

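View pics/top0.png

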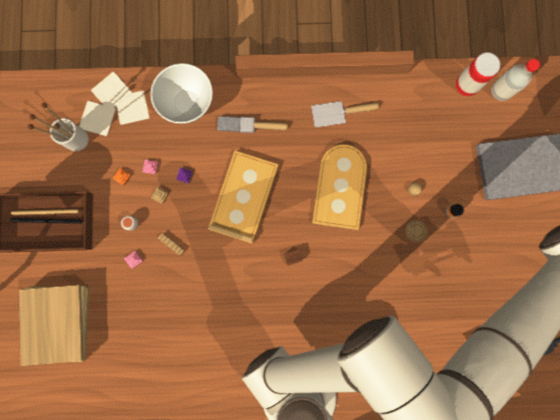

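Top view: roundel at (416,231), in the arm's shadow, boss at (416,188), jar (456,210), arched panel with its arch up and its spot nearest the arch at (344,164), square panel with its ledge at the bottom and spots at (250,177), (243,197) and (236,217), bar (171,244), pot (129,223), cork (293,255).
Tile candidates in the top view: orange (121,176), pink (150,166), pink (134,260), purple (185,175), pale wood (160,194). The pale one fits because it is the only one with plain wood colour. I'll confirm it in a crop.

Run:
```python
import cv2,numpy as np
t=cv2.imread("pics/top0.png"); s=cv2.imread("pics/scene0.png")
a=cv2.resize(t[150:275,100:225],(400,400),interpolation=cv2.INTER_CUBIC)
b=cv2.resize(s[185:310,385:510],(400,400),interpolation=cv2.INTER_CUBIC)
cv2.imwrite("pics/crop1.png",np.hstack([a,b]))
a=cv2.resize(t[165:265,380:480],(400,400),interpolation=cv2.INTER_CUBIC)
b=cv2.resize(s[145:245,95:195],(400,400),interpolation=cv2.INTER_CUBIC)
cv2.imwrite("pics/crop2.png",np.hstack([a,b]))
hs=cv2.cvtColor(t,cv2.COLOR_BGR2HSV);hq=cv2.cvtColor(s,cv2.COLOR_BGR2HSV)
P=lambda h,l:print([(n,h[v,u].tolist()) for n,u,v in l])
P(hs,[("roundel",416,231),("boss",416,188),("tile",160,194),("bar",171,244),("spot",243,197),("wood",200,240),("gold",258,190),("shw",400,240)])
P(hq,[("roundel",159,174),("boss",143,210),("tile",428,262),("bar",418,212),("spot",332,238),("wood",400,240),("gold",345,252),("shw",165,155)])
```

```text
[('roundel', [17, 124, 115]), ('boss', [17, 129, 209]), ('tile', [17, 129, 174]), ('bar', [18, 131, 197]), ('spot', [21, 63, 204]), ('wood', [12, 162, 154]), ('gold', [18, 163, 211]), ('shw', [12, 168, 117])]
[('roundel', [17, 142, 88]), ('boss', [18, 148, 143]), ('tile', [17, 145, 120]), ('bar', [18, 148, 165]), ('spot', [19, 77, 169]), ('wood', [12, 179, 128]), ('gold', [18, 184, 198]), ('shw', [12, 177, 134])]
```

View pics/crop1.png

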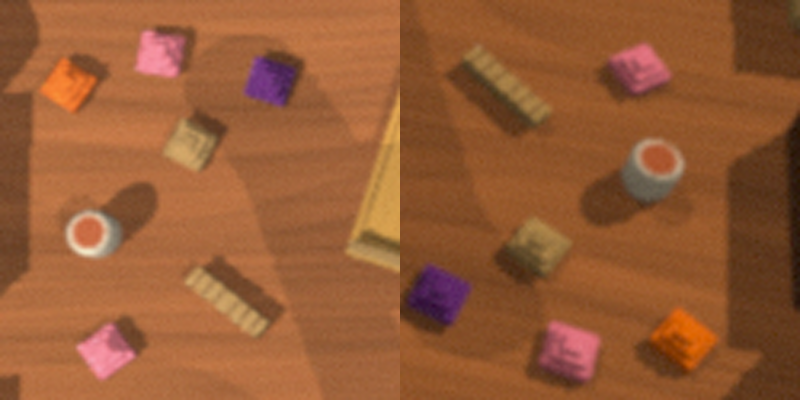

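View pics/crop2.png

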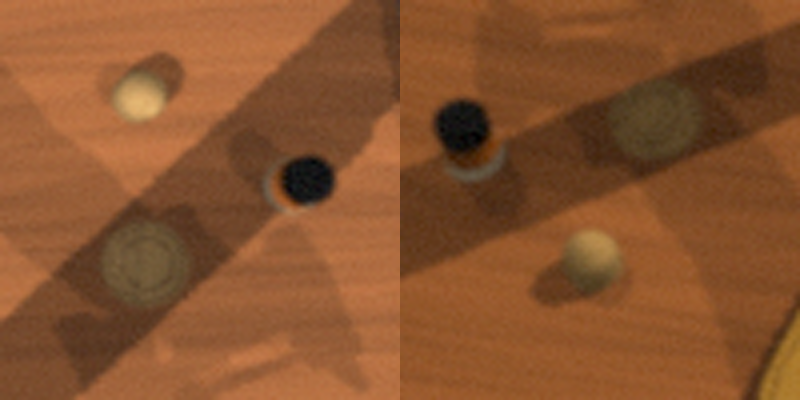

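The crops confirm it: the pale-wood tile is at crop1 (192,142) in the top half and (538,247) in the scene half. The other tiles are clearly orange, pink or purple. The bar, roundel and boss are also clear.

```bash
cat > h.py <<'E'
import cv2,numpy as np
from workcell import grab_frame
def ray(f,uv):
    E=f["extrinsics"]; d=np.array([(uv[0]-f["cx"])/f["fx"],(uv[1]-f["cy"])/f["fy"],1.])
    d=E[:3,:3]@d; return E[:3,3],d/np.linalg.norm(d)
def plane(f,uv,z):
    o,d=ray(f,uv); return (o+d*(z-o[2])/d[2])[:2]
def tri(fa,ua,fb,ub):
    a,d=ray(fa,ua); b,e=ray(fb,ub)
    t=np.linalg.lstsq(np.stack([d,-e],1),b-a,rcond=None)[0]
    p,q=a+d*t[0],b+e*t[1]; return (p+q)/2,np.linalg.norm(p-q)
def blob(f,seed,kind="wood",r=28):
    h=cv2.cvtColor(cv2.resize(f["image"],None,fx=4,fy=4,interpolation=cv2.INTER_CUBIC),cv2.COLOR_RGB2HSV)
    h=cv2.GaussianBlur(h,(7,7),0)
    m=cv2.inRange(h,(15,40,40),(27,255,255)) if kind=="wood" else cv2.inRange(h,(12,0,110),(35,115,255))
    k=np.zeros_like(m); cv2.circle(k,(int(seed[0]*4),int(seed[1]*4)),r*4,255,-1); m&=k
    n,l,s,c=cv2.connectedComponentsWithStats(m)
    if n<2: return None
    cand=[i for i in range(1,n) if s[i,4]>400]
    i=min(cand,key=lambda i:np.hypot(*(c[i]/4-seed)))
    cs,_=cv2.findContours((l==i).astype(np.uint8),cv2.RETR_EXTERNAL,cv2.CHAIN_APPROX_NONE)
    k=max(cs,key=cv2.contourArea); M=cv2.moments(k)
    return np.array([M["m10"]/M["m00"],M["m01"]/M["m00"]])/4-.375,(k[:,0]/4.-.375),s[i,4]/16
def load(n):
    z=np.load(n); return {k:z[k] if z[k].ndim else float(z[k]) for k in z}
E
python3 - <<'E'
from h import *
T=load("top0.npz");S=load("scene0.npz")
J={"roundel":((416,231),(159,174)),"boss":((416,188),(143,210)),"tile":((160,194),(428,262)),"bar":((171,244),(418,212))}
for n,(a,b) in J.items():
    A=blob(T,a);B=blob(S,b); p,g=tri(T,A[0],S,B[0]); z=p[2]
    print(n,A[0].round(1),B[0].round(1),A[2],B[2],p.round(1),"gap",g.round(1))
    for f,K,nm in((T,A[1],"top"),(S,B[1],"scn")):
        w=np.array([plane(f,u,z) for u in K],np.float32); print("   ",nm,"ctr",w.mean(0).round(1),"minrect",[np.round(x,1) for x in cv2.minAreaRect(w)])
P={"arch":[((344,164),(210,247)),((341,185),(221,228)),((338,206),(230,209))],"sq":[((250,177),(320,256)),((243,197),(332,238)),((236,217),(343,220))]}
for n,L in P.items():
    for a,b in L:
        A=blob(T,a,"spot",10);B=blob(S,b,"spot",10);p,g=tri(T,A[0],S,B[0])
        print(n,A[0].round(1),B[0].round(1),A[2],B[2],p.round(1),"gap",g.round(1),"z18",plane(T,A[0],18).round(1),plane(S,B[0],18).round(1))
B={"jar":((456,210),45,(111,176)),"pot":((129,223),35,(465,235)),"cork":((293,255),25,(291,173))}
for n,(u,z,v) in B.items(): print(n,plane(T,u,z).round(),plane(S,v,z).round())
E
```

```text
roundel [415.8 230.6] [158.5 174.4] 362.0 368.6875 [ 447.3 -343.2    6.5] gap 1.2
    top ctr [ 447.2 -342.9] minrect [array([ 447.1, -342.9]), array([60.8, 61.2]), np.float64(30.2)]
    scn ctr [ 448.2 -345.4] minrect [array([ 448. , -343.8]), array([70.8, 63.1]), np.float64(33.2)]
boss [414.5 188.6] [142.6 209.6] 137.375 182.4375 [ 566.3 -345.2   11.2] gap 1.4
    top ctr [ 566.1 -344.8] minrect [array([ 566.1, -344.9]), array([35.8, 38.9]), np.float64(42.8)]
    scn ctr [ 566.9 -345.8] minrect [array([ 566., -346.]), array([49.4, 36.8]), np.float64(35.5)]
tile [159.1 194.9] [427.7 261.7] 170.625 237.4375 [569.4 379.7   7.3] gap 1.4
    top ctr [569.5 380.5] minrect [array([569.3, 380.2]), array([39.2, 37.4]), np.float64(61.8)]
    scn ctr [570.1 378.8] minrect [array([570.2, 378.2]), array([38.5, 45.7]), np.float64(61.2)]
bar [170.6 243.8] [417.7 211.8] 204.3125 275.6875 [429.6 347.2   9.3] gap 1.2
    top ctr [429.6 348. ] minrect [array([429.6, 347.6]), array([83.3, 21.2]), np.float64(50.3)]
    scn ctr [430.  346.3] minrect [array([429.3, 345.4]), array([86.1, 28.9]), np.float64(50.6)]
arch [343.6 164.1] [209.9 246.4] 160.875 179.9375 [ 640.9 -146.1   20.1] gap 1.5 z18 [ 641.2 -145.6] [ 639.9 -147.4]
arch [340.7 184.9] [220.4 226.9] 163.8125 164.6875 [ 581.6 -135.6   19.7] gap 1.5 z18 [ 581.8 -135. ] [ 580.7 -136.7]
arch [337.9 205.6] [230.2 208.3] 169.4375 154.9375 [ 522.8 -125.1   20. ] gap 1.6 z18 [ 522.9 -124.6] [ 521.6 -126.4]
sq [249.5 176.1] [320.2 256.2] 168.5625 184.5 [613.8 121.2  20.2] gap 1.6 z18 [614.1 122.1] [612.7 120.3]
sq [242.8 196.1] [331.8 237.9] 163.25 173.125 [557.2 141.2  19.8] gap 1.5 z18 [557.4 142.1] [556.3 140.5]
sq [236.  216.3] [342.8 220.2] 166.25 162.25 [500.8 161.3  20. ] gap 1.4 z18 [500.9 162.2] [499.6 160.6]
jar [ 498. -446.] [ 503. -446.]
pot [489. 457.] [493. 460.]
cork [388.   6.] [384.   6.]
```

```bash
cat > plan.py <<'E'
import sys,numpy as np
from workcell import state
from scipy.spatial.transform import Rotation as R
def plan(x,y,z,yaw=None):
    s=state(); r=R.from_euler("xyz",s["tool_rot"],degrees=True)
    d=r.inv().apply(np.array([x,y,z])-s["tool_pos"])/50
    out="shift units %s"%d.round(2)
    if yaw is not None:
        e=(yaw-s["tool_rot"][2]+90)%180-90
        w=(r.inv()*R.from_euler("xyz",[180,0,s["tool_rot"][2]+e],degrees=True)).as_rotvec()/.1
        out+="  turn units %s (world %.1f deg)"%(w.round(2),e)
    print(out,"pos",s["tool_pos"].round(1),"rot",s["tool_rot"].round(1),"F",s["force"].round(1),"open",round(s["opening"]*87,1),"t",s["clock"],"q",s["q"].round(0))
plan(*map(float,sys.argv[1:]))
E
python3 plan.py 447.3 -343.2 100
```

```text
shift units [-5.93  2.89  2.94] pos [ 221.7 -583.8  246.6] rot [ 179.9   -0.  -159.2] F [-0.1  0.2 -0.6] open 87.0 t 0.1 q [-54.  22.   0.  -0. -68. -15.]
```

```bash
python3 -m pendant '[[[-0.4,0.2,0.2,0,0,0,1],[-0.6,0.29,0.3,0,0,0,1],[-0.6,0.29,0.3,0,0,0,1],[-0.6,0.3,0.3,0,0,0,1],[-0.6,0.3,0.3,0,0,0,1],[-0.6,0.3,0.3,0,0,0,1],[-0.6,0.3,0.3,0,0,0,1],[-0.6,0.3,0.3,0,0,0,1],[-0.6,0.3,0.3,0,0,0,1],[-0.5,0.2,0.24,0,0,0,1],[-0.4,0.15,0.1,0,0,0,1],[0,0,0,0,0,0,1],[0,0,0,0,0,0,1]]]'; python3 plan.py 447.3 -343.2 28
```

```text
clock: 1.4
tool_pos: [454.8, -338.8, 100.2]
tool_rot: [180.0, -0.1, -159.2]
force: [-0.2, -0.1, -0.2]
opening: 0.998
grasp_force: 0.0
shift units [ 0.17 -0.03  1.44] pos [ 454.8 -338.8  100.2] rot [ 1.800e+02 -1.000e-01 -1.592e+02] F [-0.2 -0.1 -0.2] open 86.8 t 1.4 q [-20.  25. -19.   0. -46. -49.]
```

```bash
python3 -m pendant '[[[0.17,-0.03,0.3,0,0,0,1],[0,0,0.4,0,0,0,1],[0,0,0.4,0,0,0,1],[0,0,0.2,0,0,0,1],[0,0,0.14,0,0,0,1],[0,0,0,0,0,0,1],[0,0,0,0,0,0,1],[0,0,0,0,0,0,-1],[0,0,0,0,0,0,-1],[0,0,0,0,0,0,-1],[0,0,0,0,0,0,-1],[0,0,0,0,0,0,-1],[0,0,0,0,0,0,-1]]]'; python3 plan.py 447.3 -343.2 28
```

```text
clock: 2.7
tool_pos: [447.7, -343.5, 28.8]
tool_rot: [-180.0, 0.0, -159.2]
force: [0.3, 0.4, 1.5]
opening: 0.675
grasp_force: 30.0
shift units [0.01 0.01 0.02] pos [ 447.7 -343.5   28.8] rot [-180.     0.  -159.2] F [0.3 0.4 1.5] open 58.7 t 2.7 q [-21.  31. -22.   0. -37. -48.]
```

```bash
python3 -m pendant '[[[0,0,-0.3,0,0,0,-1],[0,0,-0.5,0,0,0,-1],[0,0,-0.4,0,0,0,-1],[0,0,-0.2,0,0,0,-1],[0,0,0,0,0,0,-1]]]'; python3 plan.py 640.9 -146.1 80
```

```text
clock: 3.2
tool_pos: [448.3, -343.8, 99.8]
tool_rot: [-179.9, 0.1, -159.2]
force: [-0.2, -0.3, -0.5]
opening: 0.677
grasp_force: 30.0
shift units [-5.    2.33  0.4 ] pos [ 448.3 -343.8   99.8] rot [-1.799e+02  1.000e-01 -1.592e+02] F [-0.2 -0.3 -0.5] open 58.9 t 3.2 q [-21.  25. -19.   0. -46. -48.]
```

```bash
python3 -m pendant '[[[-0.3,0.15,0,0,0,0,-1],[-0.5,0.23,0,0,0,0,-1],[-0.5,0.23,0,0,0,0,-1],[-0.5,0.23,0,0,0,0,-1],[-0.5,0.23,0,0,0,0,-1],[-0.5,0.23,0,0,0,0,-1],[-0.5,0.23,0,0,0,0,-1],[-0.5,0.23,0,0,0,0,-1],[-0.5,0.24,0,0,0,0,-1],[-0.4,0.2,0.2,0,0,0,-1],[-0.3,0.13,0.2,0,0,0,-1],[0,0,0,0,0,0,-1],[0,0,0,0,0,0,-1],[0,0,0,0,0,0,-1]]]'; python3 plan.py 640.9 -146.1 49
```

```text
clock: 4.6
tool_pos: [639.3, -146.4, 78.2]
tool_rot: [180.0, -0.1, -159.3]
force: [-0.2, 0.6, -0.8]
opening: 0.677
grasp_force: 30.0
shift units [-0.03 -0.01  0.58] pos [ 639.3 -146.4   78.2] rot [ 1.800e+02 -1.000e-01 -1.593e+02] F [-0.2  0.6 -0.8] open 58.9 t 4.6 q [  1.  34.  -6.   0. -50. -70.]
```

```bash
python3 -m pendant '[[[-0.03,-0.01,0.2,0,0,0,-1],[0,0,0.2,0,0,0,-1],[0,0,0.1,0,0,0,-1],[0,0,0.09,0,0,0,-1],[0,0,0,0,0,0,-1],[0,0,0,0,0,0,-1]]]'; python3 plan.py 640.9 -146.1 47
```

```text
clock: 5.2
tool_pos: [641.6, -145.9, 49.1]
tool_rot: [-180.0, 0.0, -159.2]
force: [0.3, -0.6, -0.6]
opening: 0.675
grasp_force: 30.0
shift units [0.02 0.   0.04] pos [ 641.6 -145.9   49.1] rot [-180.     0.  -159.2] F [ 0.3 -0.6 -0.6] open 58.8 t 5.2 q [  1.  36.  -7.   0. -47. -70.]
```

```bash
python3 -m pendant '[[[0,0,0.02,0,0,0,-1],[0,0,0.02,0,0,0,-1],[0,0,0,0,0,0,-1]]]'; python3 plan.py 640.9 -146.1 46.5
```

```text
clock: 5.5
tool_pos: [641.5, -145.8, 47.1]
tool_rot: [180.0, 0.0, -159.2]
force: [-0.3, 0.2, -0.5]
opening: 0.679
grasp_force: 30.0
shift units [ 0.01 -0.    0.01] pos [ 641.5 -145.8   47.1] rot [ 180.     0.  -159.2] F [-0.3  0.2 -0.5] open 59.0 t 5.5 q [  1.  36.  -7.  -0. -47. -70.]
```

```bash
python3 -m pendant '[[[0,0,0.01,0,0,0,-1],[0,0,0,0,0,0,1],[0,0,0,0,0,0,1],[0,0,0,0,0,0,1],[0,0,0,0,0,0,1],[0,0,-0.3,0,0,0,1],[0,0,-0.6,0,0,0,1],[0,0,-0.4,0,0,0,1],[0,0,0,0,0,0,1]]]'; python3 plan.py 566.3 -345.2 80
```

```text
clock: 6.4
tool_pos: [644.1, -146.1, 116.6]
tool_rot: [-179.8, 0.4, -159.2]
force: [0.6, 0.1, 0.2]
opening: 1.001
grasp_force: 0.0
shift units [ 2.88 -3.17  0.72] pos [ 644.1 -146.1  116.6] rot [-179.8    0.4 -159.2] F [0.6 0.1 0.2] open 87.1 t 6.4 q [  1.  31.  -4.   0. -54. -70.]
```

```bash
python3 -m pendant '[[[0.2,-0.2,0,0,0,0,1],[0.5,-0.55,0,0,0,0,1],[0.5,-0.55,0.1,0,0,0,1],[0.5,-0.55,0.2,0,0,0,1],[0.5,-0.55,0.2,0,0,0,1],[0.4,-0.45,0.2,0,0,0,1],[0.28,-0.32,0.02,0,0,0,1],[0,0,0,0,0,0,1],[0,0,0,0,0,0,1]]]'; python3 plan.py 566.3 -345.2 28
python3 - <<'E'
from h import *
T=grab_frame("top");S=grab_frame("scene")
a=cv2.resize(T["image"][130:270,290:450],(400,350));b=cv2.resize(S["image"][150:290,110:270],(400,350))
cv2.imwrite("pics/r1.png",cv2.cvtColor(np.hstack([a,b]),cv2.COLOR_RGB2BGR))
np.savez("top1.npz",**T);np.savez("scene1.npz",**S)
E
```

```text
clock: 7.3
tool_pos: [561.9, -345.7, 74.6]
tool_rot: [179.9, -0.1, -159.3]
force: [-0.7, 0.3, -0.4]
opening: 0.999
grasp_force: 0.0
shift units [-0.09 -0.02  0.93] pos [ 561.9 -345.7   74.6] rot [ 1.799e+02 -1.000e-01 -1.593e+02] F [-0.7  0.3 -0.4] open 87.0 t 7.3 q [-18.  34.  -6.  -0. -50. -52.]
```

View pics/r1.png

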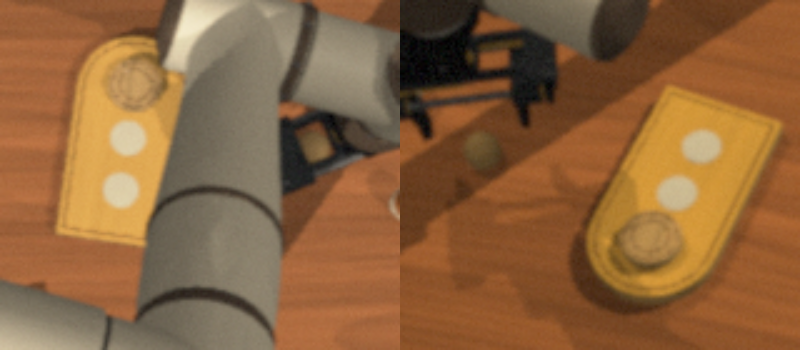

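The roundel is flat on the spot nearest the arch: crop left (136,82), which is top about (344.4,162.8), and crop right (649,239), which is scene about (209.6,245.6). Next I'll compare that with the spot and keep going with the boss.

```bash
python3 -m pendant '[[[-0.09,-0.02,0.3,0,0,0,1],[0,0,0.3,0,0,0,1],[0,0,0.2,0,0,0,1],[0,0,0.11,0,0,0,1],[0,0,0,0,0,0,1],[0,0,0,0,0,0,1],[0,0,0,0,0,0,-1],[0,0,0,0,0,0,-1],[0,0,0,0,0,0,-1],[0,0,0,0,0,0,-1],[0,0,0,0,0,0,-1],[0,0,0,0,0,0,-1],[0,0,0,0,0,0,-1],[0,0,0,0,0,0,-1]]]'; python3 plan.py 566.3 -345.2 100
python3 - <<'E'
from h import *
T=load("top1.npz");S=load("scene1.npz")
for n,f,(u,v) in(("t",T,(344,163)),("s",S,(209.6,245.6))):
    c=f["image"][int(v)-20:int(v)+20,int(u)-20:int(u)+20]
    h=cv2.cvtColor(cv2.resize(c,None,fx=8,fy=8,interpolation=cv2.INTER_CUBIC),cv2.COLOR_RGB2HSV)
    m=cv2.inRange(cv2.GaussianBlur(h,(9,9),0),(0,0,50),(40,150 if n=="t" else 165,255))
    m=cv2.morphologyEx(m,cv2.MORPH_OPEN,np.ones((25,25)));m=cv2.morphologyEx(m,cv2.MORPH_CLOSE,np.ones((15,15)))
    cs,_=cv2.findContours(m,cv2.RETR_EXTERNAL,cv2.CHAIN_APPROX_NONE)
    k=min(cs,key=lambda k:-cv2.contourArea(k)); k=cv2.convexHull(k);e=cv2.fitEllipse(k)
    uv=np.array(e[0])/8-.44+[int(u)-20,int(v)-20]
    print(n,uv.round(2),np.round(e[1],0)/8,"z24,30:",plane(f,uv,24).round(1),plane(f,uv,30).round(1))
E
```

```text
clock: 8.8
tool_pos: [567.7, -344.4, 30.1]
tool_rot: [-180.0, -0.0, -159.2]
force: [-0.0, 0.2, -0.0]
opening: 0.398
grasp_force: 30.0
shift units [ 0.03 -0.   -1.4 ] pos [ 567.7 -344.4   30.1] rot [-180.    -0.  -159.2] F [-0.   0.2 -0. ] open 34.6 t 8.8 q [-17.  38.  -7.   0. -45. -52.]
t [349.6  157.81] [25.125 39.875] z24,30: [ 657.5 -162.6] [ 656.2 -161.7]
s [213.86 239.63] [26.125 39.5  ] z24,30: [ 622.7 -141.6] [ 626.  -140.1]
```

```bash
python3 -m pendant '[[[0,0,-0.3,0,0,0,-1],[0,0,-0.6,0,0,0,-1],[0,0,-0.6,0,0,0,-1],[0,0,-0.1,0,0,0,-1],[0,0,0,0,0,0,-1]]]'; python3 plan.py 640.9 -146.1 100
python3 - <<'E'
from h import *
T=load("top1.npz");S=load("scene1.npz")
o=[]
for n,f,(u,v) in(("t",T,(344,163)),("s",S,(209,245))):
    c=cv2.resize(f["image"][v-16:v+16,u-16:u+16],(384,384),interpolation=cv2.INTER_CUBIC)
    g=cv2.cvtColor(c,cv2.COLOR_RGB2HSV)[...,1]; g=cv2.GaussianBlur(g,(9,9),0)
    C=cv2.HoughCircles(g,cv2.HOUGH_GRADIENT,1,60,param1=60,param2=12,minRadius=110,maxRadius=150)
    print(n,C[0][:3] if C is not None else None)
    E=np.linalg.inv(f["extrinsics"]);w=[]
    for a in np.linspace(0,6.28,60):
        p=E@[640.9+30*np.cos(a),-146.1+30*np.sin(a),30,1]; w.append([(p[0]/p[2]*f["fx"]+f["cx"]-u+16)*12+5.5,(p[1]/p[2]*f["fy"]+f["cy"]-v+16)*12+5.5])
    cv2.polylines(c,[np.int32(w)],True,(0,0,255),1); print(np.mean(w,0).round(1)); o.append(c)
cv2.imwrite("pics/r2.png",cv2.cvtColor(np.hstack(o),cv2.COLOR_RGB2BGR))
E
```

```text
clock: 9.3
tool_pos: [568.5, -344.7, 112.4]
tool_rot: [-179.9, 0.2, -159.2]
force: [-0.9, 0.3, -0.4]
opening: 0.4
grasp_force: 30.0
shift units [-2.76  3.2   0.25] pos [ 568.5 -344.7  112.4] rot [-179.9    0.2 -159.2] F [-0.9  0.3 -0.4] open 34.8 t 9.3 q [-17.  32.  -3.  -0. -54. -52.]
t None
[200.9 199. ]
s None
[207.1 193.6]
```

View pics/r2.png

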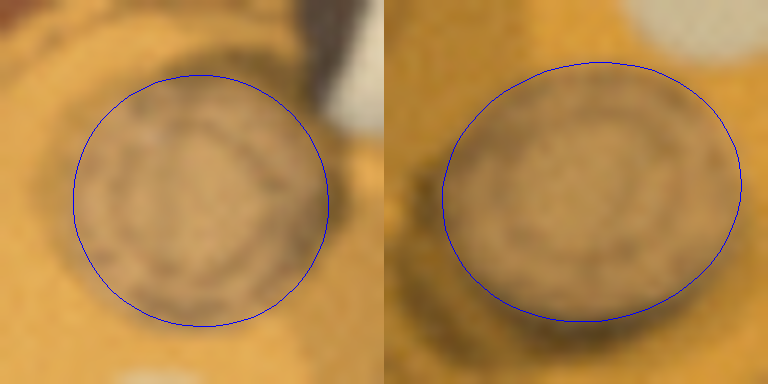

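The drawn 60 mm circle, centred on the spot at z=30, matches the roundel's rim in both views (crop centre about (201,199) and (591,194)). The roundel is centred to about 1 mm. Next I'll place the boss.

```bash
python3 -m pendant '[[[-0.2,0.25,0,0,0,0,-1],[-0.45,0.52,0,0,0,0,-1],[-0.45,0.52,0,0,0,0,-1],[-0.45,0.52,0,0,0,0,-1],[-0.45,0.52,0,0,0,0,-1],[-0.4,0.47,0.1,0,0,0,-1],[-0.3,0.3,0.2,0,0,0,-1],[-0.08,0.1,0.1,0,0,0,-1],[0,0,0,0,0,0,-1],[0,0,0,0,0,0,-1],[0,0,0,0,0,0,-1]]]'; python3 plan.py 642.2 -145.6 62
```

```text
clock: 10.4
tool_pos: [640.6, -146.5, 90.2]
tool_rot: [-180.0, -0.0, -159.3]
force: [0.1, 0.5, 0.1]
opening: 0.399
grasp_force: 30.0
shift units [-0.04  0.01  0.56] pos [ 640.6 -146.5   90.2] rot [-180.    -0.  -159.3] F [0.1 0.5 0.1] open 34.7 t 10.4 q [  1.  33.  -6.   0. -51. -70.]
```

```bash
python3 -m pendant '[[[-0.04,0.01,0.2,0,0,0,-1],[0,0,0.2,0,0,0,-1],[0,0,0.1,0,0,0,-1],[0,0,0.06,0,0,0,-1],[0,0,0.02,0,0,0,-1],[0,0,0.01,0,0,0,-1],[0,0,0,0,0,0,-1],[0,0,0,0,0,0,-1]]]'; python3 plan.py 642.2 -145.6 60.1
```

```text
clock: 11.2
tool_pos: [642.8, -144.3, 60.9]
tool_rot: [-180.0, 0.0, -159.2]
force: [-0.7, -0.7, 0.1]
opening: 0.401
grasp_force: 30.0
shift units [ 0.02 -0.02  0.02] pos [ 642.8 -144.3   60.9] rot [-180.     0.  -159.2] F [-0.7 -0.7  0.1] open 34.9 t 11.2 q [  1.  35.  -7.   0. -48. -71.]
```

```bash
python3 -m pendant '[[[0.01,-0.02,0.01,0,0,0,-1],[0,0,0.01,0,0,0,-1],[0,0,0,0,0,0,-1],[0,0,0,0,0,0,1],[0,0,0,0,0,0,1],[0,0,0,0,0,0,1],[0,0,0,0,0,0,1],[0,0,-0.3,0,0,0,1],[0,0,-0.6,0,0,0,1],[0,0,-0.5,0,0,0,1],[0,0,0,0,0,0,1]]]'; python3 plan.py 569.4 379.7 120 -118.5
```

```text
clock: 12.3
tool_pos: [645.4, -145.8, 135.5]
tool_rot: [-179.7, 0.5, -159.1]
force: [0.3, -0.3, 0.1]
opening: 0.984
grasp_force: 0.0
shift units [-2.32 10.36  0.28]  turn units [-0.08  0.07 -7.09] (world 40.6 deg) pos [ 645.4 -145.8  135.5] rot [-179.7    0.5 -159.1] F [ 0.3 -0.3  0.1] open 85.6 t 12.3 q [  1.  30.  -3.   0. -56. -70.]
```

```bash
python3 -m pendant '[[[-0.1,0.4,0,0,0,0,1],[-0.18,0.8,0,0,0,0,1],[-0.18,0.8,0,0,0,0,1],[-0.18,0.8,0,0,0,0,1],[-0.18,0.8,0,0,0,0,1],[-0.18,0.8,0,0,0,0,1],[-0.18,0.8,0,0,0,0,1],[-0.18,0.8,0,0,0,0,1],[-0.18,0.8,0,0,0,0,1],[-0.18,0.8,0,0,0,0,1],[-0.18,0.8,0,0,0,0,1],[-0.18,0.8,0,0,0,0,1],[-0.18,0.8,0,0,0,0,1],[-0.1,0.36,0.2,0,0,0,1],[0,0,0,0,0,-0.9,0.3],[0,0,0,0,0,-0.9,0.3],[0,0,0,0,0,-0.9,0.3],[0,0,0,0,0,-0.9,0.3],[0,0,0,0,0,-0.9,0.3],[0,0,0,0,0,-0.9,0.3]]]'; python3 plan.py 569.4 379.7 60 -118.5
python3 - <<'E'
from h import *
T=grab_frame("top");S=grab_frame("scene")
a=cv2.resize(T["image"][145:225,305:385],(400,400),interpolation=cv2.INTER_CUBIC);b=cv2.resize(S["image"][190:270,175:255],(400,400),interpolation=cv2.INTER_CUBIC)
cv2.imwrite("pics/b1.png",cv2.cvtColor(np.hstack([a,b]),cv2.COLOR_RGB2BGR))
np.savez("top2.npz",**T);np.savez("scene2.npz",**S)
for n,f,o in(("t",T,(305,145)),("s",S,(175,190))):
    E=np.linalg.inv(f["extrinsics"])
    for z in(30,45,57):
        p=E@[640.9,-146.1,z,1];print(n,z,[round((p[i]/p[2]*f["fx"]+f["c"+"xy"[i]]-o[i]+.5)*5+(400 if n=="s" and i==0 else 0)) for i in(0,1)])
E
```

```text
clock: 14.3
tool_pos: [568.8, 379.9, 119.1]
tool_rot: [180.0, -0.1, -128.1]
force: [0.6, 0.6, 0.4]
opening: 0.657
grasp_force: 0.0
shift units [-0.01 -0.01  1.18]  turn units [ 0.   -0.01 -1.68] (world 9.6 deg) pos [568.8 379.9 119.1] rot [ 1.800e+02 -1.000e-01 -1.281e+02] F [0.6 0.6 0.4] open 57.1 t 14.3 q [ 47.  34.   0.  -0. -57. -85.]
t 30 [199, 94]
t 45 [202, 88]
t 57 [205, 84]
s 30 [577, 275]
s 45 [574, 259]
s 57 [571, 246]
```

View pics/b1.png

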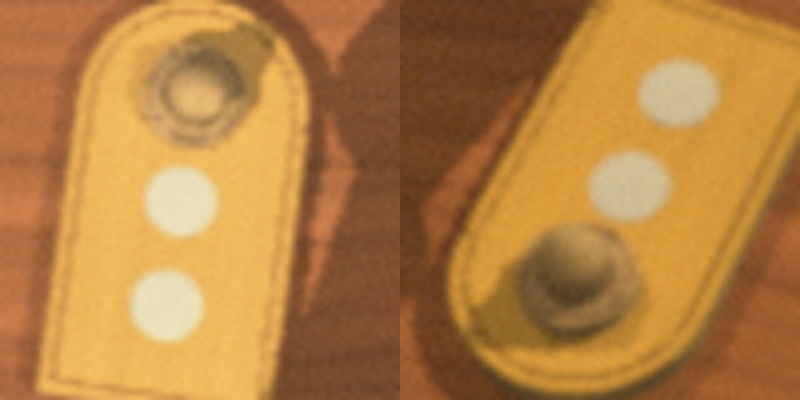

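The boss stands in the middle of the roundel: left (203,90) against an expected (202,88), right (574,258) against an expected (574,259). Next is the tile.

```bash
python3 -m pendant '[[[0,0,0.2,0,0,-0.9,0.3],[0,0,0.4,0,0,-0.78,0.3],[0,0,0.4,0,0,0,0.3],[0,0,0.4,0,0,0,0.3],[0,0,0.2,0,0,0,0.3],[0,0,0.1,0,0,0,0.3],[0,0,0,0,0,0,0.3]]]'; python3 plan.py 569.4 379.7 28 -118.5
```

```text
clock: 15.1
tool_pos: [569.0, 380.5, 34.2]
tool_rot: [180.0, -0.0, -118.7]
force: [0.1, 0.4, 0.1]
opening: 0.652
grasp_force: 0.0
shift units [ 0.01 -0.02  0.12]  turn units [ 0.   -0.01 -0.03] (world 0.2 deg) pos [569.  380.5  34.2] rot [ 180.    -0.  -118.7] F [0.1 0.4 0.1] open 56.8 t 15.1 q [ 47.  39.  -4.   0. -48. -76.]
```

```bash
python3 -m pendant '[[[0,-0.01,0.07,0,0,0,0.3],[0,0,0.05,0,0,0,0.3],[0,0,0,0,0,0,0.3],[0,0,0,0,0,0,-1],[0,0,0,0,0,0,-1],[0,0,0,0,0,0,-1],[0,0,0,0,0,0,-1],[0,0,0,0,0,0,-1],[0,0,0,0,0,0,-1]]]'; python3 plan.py 569.4 379.7 100 -118.5
```

```text
clock: 16.0
tool_pos: [569.4, 380.5, 28.7]
tool_rot: [-180.0, 0.0, -118.6]
force: [-0.4, -0.5, 0.3]
opening: 0.407
grasp_force: 30.0
shift units [ 0.01 -0.01 -1.43]  turn units [-0.    0.   -0.03] (world 0.1 deg) pos [569.4 380.5  28.7] rot [-180.     0.  -118.6] F [-0.4 -0.5  0.3] open 35.4 t 16.0 q [ 47.  39.  -4.   0. -47. -76.]
```

```bash
python3 -m pendant '[[[0,0,-0.3,0,0,0,-1],[0,0,-0.6,0,0,0,-1],[0,0,-0.5,0,0,0,-1],[0,0,0,0,0,-0.8,-1],[0,0,0,0,0,-0.77,-1],[0,0,0,0,0,0,-1]]]'; python3 plan.py 557.2 142 80 -109.6
```

```text
clock: 16.6
tool_pos: [569.6, 380.6, 100.0]
tool_rot: [-180.0, 0.1, -109.7]
force: [-0.4, -0.3, 0.6]
opening: 0.409
grasp_force: 30.0
shift units [ 4.58 -1.37  0.39]  turn units [-0.01  0.01 -0.01] (world 0.1 deg) pos [569.6 380.6 100. ] rot [-1.800e+02  1.000e-01 -1.097e+02] F [-0.4 -0.3  0.6] open 35.6 t 16.6 q [ 47.  35.  -1.   0. -55. -67.]
```

```bash
python3 -m pendant '[[[0.3,-0.09,0,0,0,0,-1],[0.6,-0.18,0,0,0,0,-1],[0.6,-0.18,0,0,0,0,-1],[0.6,-0.18,0,0,0,0,-1],[0.6,-0.18,0,0,0,0,-1],[0.6,-0.18,0,0,0,0,-1],[0.6,-0.18,0.1,0,0,0,-1],[0.4,-0.12,0.2,0,0,0,-1],[0.28,-0.08,0.1,0,0,0,-1],[0,0,0,0,0,0,-1],[0,0,0,0,0,0,-1],[0,0,0,0,0,0,-1]]]'; python3 plan.py 557.2 142 48 -109.6
```

```text
clock: 17.8
tool_pos: [557.5, 142.7, 79.0]
tool_rot: [-179.9, 0.1, -109.6]
force: [-0.2, -0.0, -1.5]
opening: 0.411
grasp_force: 30.0
shift units [0.02 0.   0.62]  turn units [-0.01  0.01 -0.  ] (world 0.0 deg) pos [557.5 142.7  79. ] rot [-1.799e+02  1.000e-01 -1.096e+02] F [-0.2 -0.  -1.5] open 35.7 t 17.8 q [ 30.  27. -19.   0. -44. -50.]
```

```bash
python3 -m pendant '[[[0.02,0,0.2,0,0,0,-1],[0,0,0.2,0,0,0,-1],[0,0,0.15,0,0,0,-1],[0,0,0.06,0,0,0,-1],[0,0,0.02,0,0,0,-1],[0,0,0,0,0,0,-1],[0,0,0,0,0,0,-1]]]'; python3 plan.py 557.2 142 46.7 -109.6
```

```text
clock: 18.5
tool_pos: [556.7, 140.9, 47.0]
tool_rot: [-180.0, 0.0, -109.6]
force: [0.8, 0.5, -0.3]
opening: 0.406
grasp_force: 30.0
shift units [-0.02 -0.    0.01]  turn units [-0.    0.   -0.01] (world 0.0 deg) pos [556.7 140.9  47. ] rot [-180.     0.  -109.6] F [ 0.8  0.5 -0.3] open 35.3 t 18.5 q [ 30.  30. -20.   0. -40. -50.]
```

```bash
python3 -m pendant '[[[-0.01,0,0.01,0,0,0,-1],[0,0,0,0,0,0,-1],[0,0,0,0,0,0,0.2],[0,0,0,0,0,0,0.2],[0,0,0,0,0,0,0.2],[0,0,-0.3,0,0,0,0.2],[0,0,-0.5,0,0,0,0.2],[0,0,-0.6,0,0,0,0.2],[0,0,0,0,0,0,0.2]]]'; python3 plan.py 429.6 347.2 100 -129.7
```

```text
clock: 19.4
tool_pos: [559.4, 142.5, 120.9]
tool_rot: [-179.6, 0.4, -109.6]
force: [0.1, -0.2, 0.4]
opening: 0.601
grasp_force: 0.0
shift units [-2.98  3.82  0.41]  turn units [-0.06  0.07  3.51] (world -20.1 deg) pos [559.4 142.5 120.9] rot [-179.6    0.4 -109.6] F [ 0.1 -0.2  0.4] open 52.3 t 19.4 q [ 30.  24. -16.   0. -49. -50.]
```

```bash
python3 -m pendant '[[[-0.3,0.4,0,0,0,0,0],[-0.5,0.62,0,0,0,0,0],[-0.5,0.65,0,0,0,0,0],[-0.5,0.65,0,0,0,0,0],[-0.5,0.65,0,0,0,0,0],[-0.4,0.5,0.1,0,0,0,0],[-0.28,0.35,0.2,0,0,0,0],[0,0,0,0,0,0.9,0],[0,0,0,0,0,0.9,0],[0,0,0,0,0,0.9,0],[0,0,0,0,0,0.81,0],[0,0,0,0,0,0,0],[0,0,0,0,0,0,0]]]'; python3 plan.py 429.6 347.2 28 -129.7
python3 - <<'E'
from h import *
T=grab_frame("top");S=grab_frame("scene")
a=cv2.resize(T["image"][150:250,195:295],(400,400),interpolation=cv2.INTER_CUBIC);b=cv2.resize(S["image"][190:290,280:380],(400,400),interpolation=cv2.INTER_CUBIC)
cv2.imwrite("pics/t1.png",cv2.cvtColor(np.hstack([a,b]),cv2.COLOR_RGB2BGR))
np.savez("top3.npz",**T);np.savez("scene3.npz",**S)
for n,f,o in(("t",T,(195,150)),("s",S,(280,190))):
    E=np.linalg.inv(f["extrinsics"])
    for z in(18,38):
        p=E@[557.2,141.2,z,1];print(n,z,[round((p[i]/p[2]*f["fx"]+f["c"+"xy"[i]]-o[i]+.5)*4+(400 if n=="s" and i==0 else 0)) for i in(0,1)])
E
```

```text
clock: 20.7
tool_pos: [426.8, 345.7, 101.2]
tool_rot: [180.0, -0.0, -129.7]
force: [-0.7, -0.0, -0.2]
opening: 0.501
grasp_force: 0.0
shift units [-0.06 -0.02  1.46]  turn units [ 0.   -0.01  0.01] (world -0.0 deg) pos [426.8 345.7 101.2] rot [ 180.    -0.  -129.7] F [-0.7 -0.  -0.2] open 43.6 t 20.7 q [ 56.  23. -21.  -0. -45. -96.]
t 18 [195, 187]
t 38 [192, 183]
s 18 [610, 195]
s 38 [613, 178]
```

View pics/t1.png

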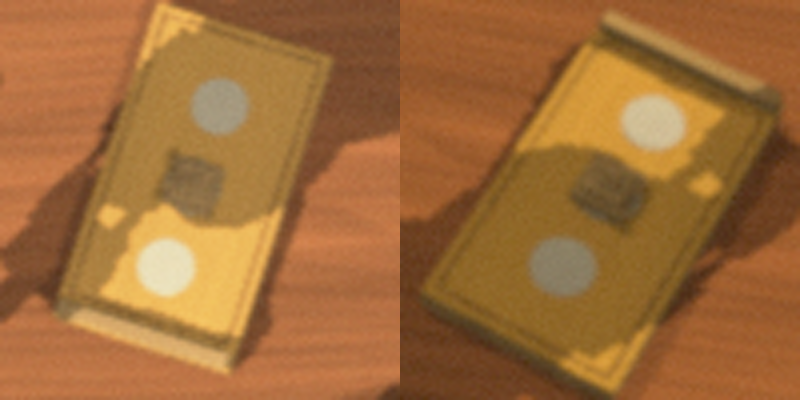

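The tile sits on the middle spot: left (192,184), right (609,188), matching the expected (193,185) and (611,187). Bar next.

```bash
python3 -m pendant '[[[-0.06,-0.02,0.2,0,0,0,0],[0,0,0.4,0,0,0,0],[0,0,0.4,0,0,0,0],[0,0,0.25,0,0,0,0],[0,0,0.15,0,0,0,0],[0,0,0.04,0,0,0,0],[0,0,0,0,0,0,0],[0,0,0,0,0,0,-1],[0,0,0,0,0,0,-1],[0,0,0,0,0,0,-1],[0,0,0,0,0,0,-1],[0,0,0,0,0,0,-1],[0,0,0,0,0,0,-1]]]'; python3 plan.py 429.6 347.2 100 -129.7
```

```text
clock: 22.1
tool_pos: [429.7, 347.7, 29.9]
tool_rot: [-180.0, 0.0, -129.8]
force: [-1.4, 0.8, 2.7]
opening: 0.202
grasp_force: 30.0
shift units [ 0.01 -0.   -1.4 ]  turn units [-0.    0.   -0.01] (world 0.1 deg) pos [429.7 347.7  29.9] rot [-180.     0.  -129.8] F [-1.4  0.8  2.7] open 17.6 t 22.1 q [ 56.  30. -24.   0. -36. -96.]
```

```bash
python3 -m pendant '[[[0,0,-0.3,0,0,0,-1],[0,0,-0.6,0,0,0,-1],[0,0,-0.6,0,0,0,-1],[0,0,0,0,0,-0.9,-1],[0,0,0,0,0,-0.9,-1],[0,0,0,0,0,-0.9,-1],[0,0,0,0,0,-0.84,-1],[0,0,0,0,0,0,-1]]]'; python3 plan.py 500.9 161.8 80 -109.5
```

```text
clock: 22.9
tool_pos: [429.5, 347.4, 104.4]
tool_rot: [180.0, -0.0, -109.5]
force: [-0.4, 0.1, -0.2]
opening: 0.201
grasp_force: 30.0
shift units [ 3.02 -2.58  0.49]  turn units [ 0. -0.  0.] (world -0.0 deg) pos [429.5 347.4 104.4] rot [ 180.    -0.  -109.5] F [-0.4  0.1 -0.2] open 17.5 t 22.9 q [ 56.  23. -20.  -0. -46. -75.]
```

```bash
python3 -m pendant '[[[0.3,-0.25,0,0,0,0,-1],[0.5,-0.43,0,0,0,0,-1],[0.5,-0.43,0,0,0,0,-1],[0.5,-0.43,0,0,0,0,-1],[0.5,-0.43,0.1,0,0,0,-1],[0.4,-0.34,0.2,0,0,0,-1],[0.32,-0.27,0.2,0,0,0,-1],[0,0,0,0,0,0,-1],[0,0,0,0,0,0,-1],[0,0,0,0,0,0,-1]]]'; python3 plan.py 500.9 161.8 50 -109.5
```

```text
clock: 23.9
tool_pos: [501.1, 163.0, 80.0]
tool_rot: [-180.0, 0.0, -109.5]
force: [-0.6, -0.0, -0.5]
opening: 0.203
grasp_force: 30.0
shift units [ 0.02 -0.    0.6 ]  turn units [-0.01  0.01  0.01] (world -0.0 deg) pos [501.1 163.   80. ] rot [-180.     0.  -109.5] F [-0.6 -0.  -0.5] open 17.6 t 23.9 q [ 36.  23. -25.   0. -41. -55.]
```

Pick height was 29.9, so the bar is released at about 48.

```bash
python3 -m pendant '[[[0.02,0,0.2,0,0,0,-1],[0,0,0.2,0,0,0,-1],[0,0,0.15,0,0,0,-1],[0,0,0.06,0,0,0,-1],[0,0,0.02,0,0,0,-1],[0,0,0,0,0,0,-1],[0,0,0,0,0,0,-1]]]'; python3 plan.py 500.9 161.8 47.5 -109.5
```

```text
clock: 24.6
tool_pos: [500.7, 161.4, 47.9]
tool_rot: [-180.0, 0.0, -109.5]
force: [-0.6, 0.1, -0.1]
opening: 0.202
grasp_force: 30.0
shift units [-0.01 -0.    0.01]  turn units [-0.  0.  0.] (world -0.0 deg) pos [500.7 161.4  47.9] rot [-180.     0.  -109.5] F [-0.6  0.1 -0.1] open 17.6 t 24.6 q [ 36.  26. -27.   0. -37. -55.]
```

```bash
python3 -m pendant '[[[0,0,0.01,0,0,0,-1],[0,0,0,0,0,0,-0.25],[0,0,0,0,0,0,-0.25],[0,0,0,0,0,0,-0.25],[0,0,0,0,0,0,-0.25],[0,0,-0.2,0,0,0,-0.25],[0,0,-0.4,0,0,0,-0.25],[0,0,-0.6,0,0,0,-0.25],[0,0,-0.6,0,0,0,-0.25],[-0.4,0.2,-0.2,0,0,0,0],[-0.7,0.3,0,0,0,0,0],[-0.7,0.3,0,0,0,0,0],[-0.7,0.3,0,0,0,0,0],[-0.7,0.3,0,0,0,0,0],[-0.7,0.3,0,0,0,0,0],[-0.5,0.2,0,0,0,0,0],[0,0,0,0,0,0,0],[0,0,0,0,0,0,0]]]'
python3 - <<'E'
from h import *
T=grab_frame("top");S=grab_frame("scene")
a=cv2.resize(T["image"][150:250,195:295],(400,400),interpolation=cv2.INTER_CUBIC);b=cv2.resize(S["image"][190:290,280:380],(400,400),interpolation=cv2.INTER_CUBIC)
for n,f,o,c in(("t",T,(195,150),a),("s",S,(280,190),b)):
    E=np.linalg.inv(f["extrinsics"])
    def pr(x,y,z):
        p=E@[x,y,z,1]; return [(p[i]/p[2]*f["fx"]+f["c"+"xy"[i]]-o[i]+.5)*4-.5 for i in(0,1)]
    r=np.radians(-19.54);X=np.array([np.cos(r),np.sin(r)]);Y=np.array([-X[1],X[0]])
    for ctr,hx,hy,z in(((500.8,161.3),9,40,32),((557.2,141.2),18,18,28)):
        w=[pr(*(ctr+X*i*hx+Y*j*hy),z) for i,j in((1,1),(1,-1),(-1,-1),(-1,1))]
        cv2.polylines(c,[np.int32(np.round(w))],True,(0,0,255),1)
cv2.imwrite("pics/f1.png",cv2.cvtColor(np.hstack([a,b]),cv2.COLOR_RGB2BGR))
cv2.imwrite("pics/f2.png",cv2.cvtColor(S["image"],cv2.COLOR_RGB2BGR))
E
```

```text
clock: 26.4
tool_pos: [484.0, 400.4, 147.7]
tool_rot: [180.0, -0.0, -109.4]
force: [-0.0, 0.0, 0.8]
opening: 0.499
grasp_force: 0.0
```

View pics/f1.png

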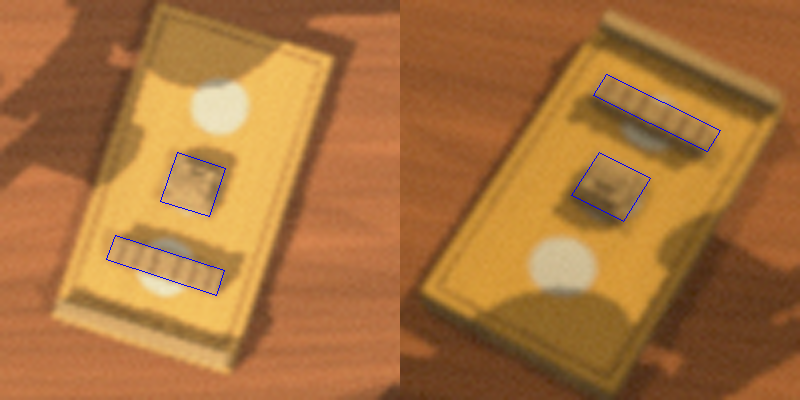

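View pics/f2.png

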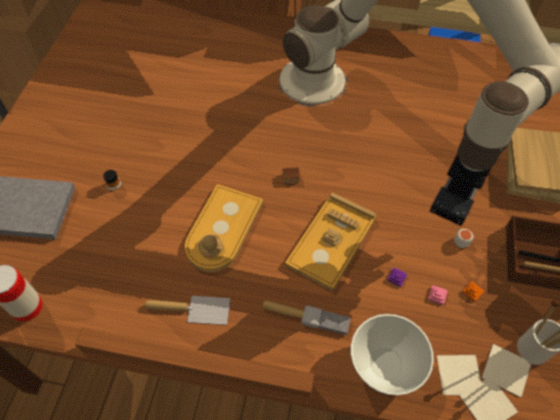

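The outlines drawn for the bar (left (166,265), right (657,113)) and the tile (left (193,184), right (611,187)) match the real pieces in both views. In the full view the jar (112,181), pot (464,238) and cork (291,175) are where they started. The gripper is open and clear.

```bash
python3 -c "
from workcell import job_done
print(job_done())"
```

```text
the job is handed in; nothing more can be done
None
```

All four ornaments are placed as asked and released, each matching its target spot to about 1–2 mm in both camera views. The pot, jar and cork block were not moved, and the job was handed in at about 26.5 s.

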